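# Snug the strainer pot cap and shut the flap

### The job

The strainer pot in the niche has just been cleaned and its hexagonal steel cap is only spun on loosely. Screw the cap down clockwise until the turning torque rises and it sits snug on its gasket, stopping before the gasket is crushed by overtightening. Then swing the tin flap fully shut over the niche and leave it, without disturbing the other parts lying on the shelf.

Things in the scene. Friction and masses are not known exactly. Their poses are not given: they have to be found in the camera images.
- niche: open-topped pine box fixed on the shelf, 190 x 190 mm outside, 92 mm high, walls and floor 7 mm. In its middle stands the strainer pot, a 47 mm wide steel neck under the cap. Origin: centre of its underside, on the axis of pot and cap. z up; +x points to the wall that carries the flap's hinge.
- cap_center (a point): centre (half-way up) of the steel hexagonal screw cap amid the niche, 65 mm above the shelf; 44 mm across flats, 51 mm across corners, 26 mm tall; 60 mm free all round. z up, on the screw axis; x is normal to a pair of flats (others every 60 degrees). Clockwise from above tightens; it sinks 1 mm per rad and has 1.1 to 2.6 rad to run before it meets the gasket. It stays where it is left.
- gasket_top (a point): centre of the top of the rubber gasket hidden under the cap, 51 mm up. First contact is at a different cap angle each time and is only felt: running takes 0.04 N m; on the gasket torque climbs from 0.08 by 1.5 N m per rad. Snug: 0.27 to 0.5 N m (0.13 to 0.28 rad past contact); over 0.55 it is crushed. Squeeze is 1 mm per rad, unreadable here. Let go, it eases back to a light seat.
- flap (a joint): angle of the tin flap in rad: 0 lying shut on the niche, 1.57 standing upright, 1.95 leaning fully back. It starts at 1.5 to 1.85. A stiff hinge (about 0.2 N m of friction) keeps it at any angle.
- flap_hinge (a point): middle of the flap's hinge line, on top of the niche's +x wall, 92 mm above the shelf; the line runs along y. Axes turn with the flap: from the hinge the flap runs 190 mm along -x, is 190 mm wide along y and 3 mm thick (z 0 to 3 mm); +z points out of its outer face (up when shut, away from the niche when open).
- flap_edge (a point): middle of the flap's free edge, 190 mm from the hinge, with a 10 mm high, 8 mm wide folded lip on the outer face along the whole edge; axes as those of flap_hinge.
- stem: loose brass thermometer stem lying on the shelf, 132 mm long with a 22 mm square head, 22 mm high; origin under its middle. Leave it alone.
- cover: loose green enamel thermostat cover, 75 x 85 x 28 mm; origin at the centre of its underside. Leave it alone.
- plug0: loose white porcelain fuse plug standing upright, 32 mm diameter, 36 mm tall; origin at the centre of its underside. Leave it alone.
- plug1: another porcelain fuse plug, the same as plug0. Leave it alone.

How it is judged:
On the way:
1. the cap is screwed down snug while the flap stands open: gasket squeezed by 0.10 mm (0.10 rad past first contact, about 0.23 N m) or more (z of gasket_top in the frame of niche below 0.0509 m and value of joint flap above 0.8 rad), for 0.2 s.
At the end, for the whole second after the job is handed in: The cap, let go, still bears on the gasket (squeezed by 0.02 mm or more, never by over 0.32 mm). The flap is shut to within 0.05 rad and at rest, and the other parts are undisturbed (z of gasket_top in the frame of niche between 0.05068 and 0.05098 m and value of joint flap below 0.05 rad and velocity of joint flap between -0.05 and 0.05 rad/s); the robot touches nothing.
It fails at once if the cap is overtightened (gasket squeezed by more than 0.32 mm, about 0.55 N m) (z of gasket_top in the frame of niche below 0.05068 m).
It fails at once if a part lying on the shelf is moved by more than 20 mm (distance of any of stem, cover, plug0, plug1 from where it was at the start of the episode above 0.02 m).
It also fails if it takes over 70 s, if anything falls off the work surface, if the arm or the gripper's body presses on something with over 40 N, if the wrist force passes 120 N, or if a joint passes its speed limit or range.

### The arm

A 6-joint arm with a two-finger parallel gripper is mounted at the origin on the work surface. World frame = base frame: x ahead of the robot, y to its left, z up, the work surface at z = 0. Lengths are in m, angles in rad, forces in N, time in s.
With the tool pointing down it reaches from about 0.275 to 0.775 m from the base axis. Payload 14.6 kg.
Tool frame: the origin (TCP) lies on the centre line of the jaws, within the pads' length; the fingertips stand 25 mm ahead of it and the grasp point (between the pads) lies 6 mm ahead of it; x points along the fingers, y is the direction in which the jaws open and shut, and the axes are right-handed (so a half turn about x gives the same grasp; the last joint's range is limited). The gripper opens to 85 mm and grips with 20 to 120 N. Pads are 22 mm wide; open, the fingers measure 114 mm over their backs; the gripper's body (76 mm by 85 mm) begins 54 mm behind the grasp point. The pads swing forward as they close: fully open they stand 13 mm farther back than shut.
Start: joints at [-1.305, 0.263, -0.048, 1.259, 0, 1.415], TCP at [0.214, -0.479, 0.256] pointing down, gripper open.
Joint ranges: [-2.65, 2.65], [-0.89, 1.7], [-1.18, 1.37], [-2.13, 2.11], [-1.35, 1.29], [-3.14, 3.14]. Speed limits (rad/s): [1.89, 1.89, 2.57, 2.79, 3.14, 3.14].

### API

Orientations are given as [roll, pitch, yaw] about the fixed x, y, z axes, in that order (R = Rz(yaw) Ry(pitch) Rx(roll)).
In Python, from rig import ctrl gives the robot as it stands.
- The arm moves only by the shell command python3 -m jog 'ROWS'. ROWS is JSON, a list that holds one entry, the list of rows, each a list of 7 numbers: the shift along the tool's x, y, z in m, then the turn, a rotation vector about the tool's x, y, z in rad, then the gripper command: -1 is fully open, 1 is shut, values between are in proportion. A call has 1 to 8 rows; each row shifts and turns the pose as measured when the row begins, along the tool's axes as they then stand; what a row does not reach is not made up. A row lasts 1/10 s, in which the tool goes at most 50 mm and 8.59 degrees, less where a joint would pass 70% of its speed; a pose out of reach is approached as far as the arm can. A call is refused whole if a number of a shift passes 0.05 or a number of a turn 0.15, either way. A call with a gripper value outside its range is refused whole. The fingers move at their own pace and stop on an object; the grip force is fixed at half the most. Time passes only in rows, so rows that do not move let the fingers close. It gives the time, the measured TCP pose, the force and the opening at its end, in the units of the state.
- ctrl.observe(): the state, without advancing time (a new reading comes with each control period).
- ctrl.camera(name): name is "scene" or "side" or "wrist"; returns (picture, depth): 480x640x3 uint8, red, green, blue; 480x640 float32, m along the optical axis (not along the pixel's ray), 0 where there is no reading.
- ctrl.calibration(name): a dict with "K" (3x3 intrinsics, pixels), "rvec" (rotation vector, rad) and "tvec" (3), from world to camera coordinates, as OpenCV has them; the wrist camera has in their place "T_tool_cam" (4x4, takes a point from camera to tool coordinates, whose origin is the TCP and whose axes are the tool frame's). Camera axes: x right, y down, z forward; pixel columns grow to the right and rows downward; lengths in m; the calibration is good to about 2 mm. A picture is of the moment at which its call begins: read the wrist's pose just before it. calibration takes no time and is no camera call.
- ctrl.sign_off(): hands the job in, once; it reports no verdict.
Trained networks look in the newest picture that a camera, given by its name, has taken for a name from the list of things; names that differ only in an ending like _2 or _b are one class to them, and where a whole thing is asked for, a point or a joint stands for the part that bears it (a point fixed in the world has none). Each returns a list of dicts, best first, with "p" (0 to 1); they miss things now and then, are a little off and sometimes report something else, mostly with a low value. They report only what shows in the picture. A call takes as long as a camera call.
- ctrl.outline_of(camera, target): "pixels" (480x640 bool, what is visible of it) and "location" ([column, row] in pixels, amid what is visible of it).
The state is a dict: "time_s": time; "q": joint angles; "qd": joint speeds; "tau": joint torques, N m; "ee_pos": TCP position; "eef_rot": TCP orientation; "contact_force": force on the tool from outside, world axes, zero at the start; "torque": the same for the moment, N m; "opening": opening from 0.0 (shut) to 1.0 (fully open).
Only numpy, scipy, OpenCV 4.12 (cv2) and the standard library are available. Lean on these libraries where they do the work, as an engineer would, in place of code of your own. Each camera call takes 0.05 s, during which the arm holds its last target. There are 200 camera calls.

## Working session

There is one attempt and no reset: what is moved stays moved. The work goes in short steps, Python scripts to look and compute and a shell command to move; the robot and the scene stay as the last step left them, time stands still between calls to the robot, and variables do not carry over. Pictures are saved under pics/ and viewed, about 8 in all and at most 12, crops included, and the job is handed in when it is done.

```bash
ls; mkdir -p pics
cat > h.py <<'E'
import numpy as np, cv2
from rig import ctrl
from scipy.spatial.transform import Rotation as R
def Twc(name, st=None):
    c=ctrl.calibration(name)
    if name=="wrist":
        T=np.eye(4);T[:3,:3]=R.from_euler('xyz',st["eef_rot"]).as_matrix();T[:3,3]=st["ee_pos"]
        return np.array(c["K"]),T@np.array(c["T_tool_cam"])
    T=np.eye(4);T[:3,:3]=cv2.Rodrigues(np.array(c["rvec"],float))[0];T[:3,3]=np.ravel(c["tvec"])
    return np.array(c["K"]),np.linalg.inv(T)
def cloud(depth,K,T):
    v,u=np.mgrid[:480,:640]
    p=np.stack([(u-K[0,2])/K[0,0]*depth,(v-K[1,2])/K[1,1]*depth,depth],-1)
    return p@T[:3,:3].T+T[:3,3]
def shot(name):
    st=ctrl.observe();K,T=Twc(name,st);im,d=ctrl.camera(name)
    return im,d,cloud(d,K,T),K,T
def save(im,f): cv2.imwrite("pics/"+f,im[:,:,::-1])
E
python3 - <<'E'
from h import *
st=ctrl.observe();print(st)
for n in("scene","side"):
    im,d,P,K,T=shot(n);save(im,n+"0.png");print(n,T[:3,3])
    np.savez(n+"0.npz",im=im,d=d,P=P)
    for t in("niche","cap_center","flap","stem","cover","plug0"):
        for r in ctrl.outline_of(n,t)[:2]:
            m=r["pixels"]&(d>0);q=P[m]
            if len(q): print(n,t,round(r["p"],2),r["location"],m.sum(),np.round(np.median(q,0),3),np.round(np.percentile(q,3,axis=0),3),np.round(np.percentile(q,97,axis=0),3))
E
```

```text
pics
{'time_s': 0.0, 'q': array([-1.30532350e+00,  2.63524778e-01, -4.89074831e-02,  1.25938657e+00,
        5.85216258e-06,  1.41551676e+00]), 'qd': array([-0.00233829,  0.00188763,  0.00065754, -0.00173667, -0.00170894,
       -0.00027292]), 'tau': array([ 1.35697828e-03, -6.37619662e+01,  3.84563112e+01,  1.38732974e-02,
       -2.61170533e-05,  4.19945721e-06]), 'ee_pos': array([ 0.21438032, -0.47898338,  0.25583493]), 'eef_rot': array([-1.73179916,  1.5697738 ,  1.83054588]), 'contact_force': array([-0.34948469, -0.18012356, -0.21620689]), 'torque': array([ 0.02958753, -0.00018163, -0.03141121]), 'opening': 0.9990582028484103}
scene [ 1.00780388 -0.39305675  0.6265116 ]
scene niche 0.81 [388.9, 194.7] 27243 [0.542 0.132 0.089] [ 0.441 -0.056  0.006] [0.647 0.18  0.272]
scene cap_center 0.82 [359.9, 225.1] 794 [0.551 0.04  0.078] [0.497 0.023 0.009] [0.568 0.077 0.082]
scene cap_center 0.42 [410.9, 129.8] 12128 [0.531 0.157 0.197] [0.436 0.131 0.099] [0.612 0.182 0.278]
scene flap 0.89 [412.3, 126.7] 12150 [0.531 0.157 0.197] [0.436 0.131 0.099] [0.612 0.183 0.278]
scene flap 0.5
[... 528 characters left out ...]
27015]
side niche 0.59 [387.7, 288.4] 24982 [0.551 0.063 0.058] [ 0.445 -0.051  0.004] [0.645 0.184 0.278]
side cap_center 0.72 [381.0, 283.7] 1108 [0.546 0.053 0.078] [0.521 0.027 0.054] [0.565 0.069 0.08 ]
side flap 0.82 [462.8, 267.5] 5430 [0.536 0.165 0.211] [0.434 0.135 0.099] [0.612 0.192 0.279]
side stem 0.94 [320.7, 214.4] 588 [ 0.503 -0.147  0.012] [ 0.425 -0.165  0.   ] [ 0.546 -0.134  0.018]
side cover 0.58 [267.6, 261.2] 2377 [ 0.64  -0.111  0.026] [ 0.595 -0.152  0.005] [ 0.676 -0.083  0.028]
side plug0 0.71 [272.6, 339.1] 519 [0.696 0.021 0.02 ] [0.681 0.006 0.001] [0.707 0.029 0.035]
side plug0 0.57 [310.1, 387.8] 577 [0.695 0.108 0.023] [0.681 0.092 0.002] [0.706 0.116 0.036]
```

Run:
```python
from h import *
for n in("scene","side"):
    z=np.load(n+"0.npz");P=z["P"];d=z["d"]
    X=P[d>0]
    rim=X[(abs(X[:,2]-.092)<.004)&(abs(X[:,0]-.545)<.16)&(abs(X[:,1]-.045)<.16)]
    r=cv2.minAreaRect(rim[:,:2].astype(np.float32)*1000);print(n,"rim",r,len(rim))
    f=X[(X[:,2]>.115)&(X[:,1]>.1)&(X[:,1]<.25)&(X[:,0]>.4)&(X[:,0]<.68)&(X[:,2]<.25)]
    c=f.mean(0);nn=np.linalg.svd(f-c,full_matrices=False)[2][2];print("flap n",nn,c,len(f))
    cap=X[(X[:,2]>.072)&(X[:,2]<.086)&(np.hypot(X[:,0]-.547,X[:,1]-.045)<.04)]
    print("cap",cap.mean(0),len(cap),cv2.minEnclosingCircle(cap[:,:2].astype(np.float32)*1000), np.percentile(cap[:,2],[10,50,90]))
```

```text
scene rim ((543.962158203125, 46.71098327636719), (191.79551696777344, 195.48016357421875), 10.851747512817383) 1840
flap n [-0.18578676  0.96802492 -0.16855575] [0.52903965 0.15589012 0.18596808] 8514
cap [0.54706295 0.04284919 0.07903863] 504 ((544.78369140625, 44.50748062133789), 25.72408103942871) [0.07571381 0.07950194 0.08107282]
side rim ((541.02587890625, 48.872779846191406), (191.59259033203125, 194.037109375), 10.895686149597168) 1676
flap n [-0.18286499  0.96898095 -0.16624176] [0.53259801 0.16045752 0.18360552] 3204
cap [0.54280563 0.04874016 0.07803263] 797 ((541.2637329101562, 46.44411087036133), 25.377166748046875) [0.07601149 0.07825111 0.07989594]
```

View pics/scene0.png

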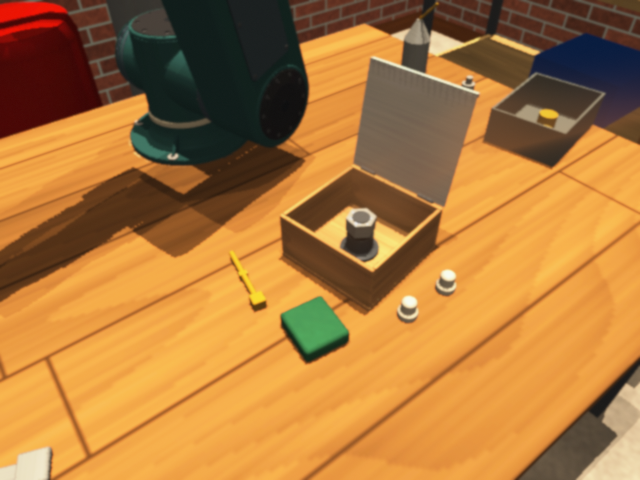

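The scene shows the niche at about (360,225), with the hex cap in its middle. The flap leans back at (415,130), on the far (+y) side. The stem (248,280), cover (315,328) and plugs (408,308) and (447,282) lie in front. The niche centre is about (0.543, 0.047), with its +x yaw at about 101° and the flap at about 1.74 rad.

```bash
cat >> h.py <<'E'
def go(pos=None,jaw=None):
    """shift in tool axes to pos, and turn about tool x to put jaw line at world angle jaw (deg), tool down"""
    st=ctrl.observe();M=R.from_euler('xyz',st["eef_rot"]).as_matrix()
    a=np.degrees(np.arctan2(M[1,1],M[0,1]))
    print("t",round(st["time_s"],2),"ee",np.round(st["ee_pos"],4),"jaw",round(a,2),"toolx",np.round(M[:,0],3),"q",np.round(st["q"],3),"F",np.round(st["contact_force"],2),"M",np.round(st["torque"],3),"tau6",round(st["tau"][5],4),"open",round(st["opening"],3))
    if pos is not None: print("shift",np.round(M.T@(np.array(pos)-st["ee_pos"]),4))
    # make tool x exactly down, keep jaw or set
    if jaw is None: jaw=a
    b=np.radians(jaw); y=np.array([np.cos(b),np.sin(b),0]);x=np.array([0,0,-1.])
    D=np.stack([x,y,np.cross(x,y)],1);print("turn",np.round(R.from_matrix(M.T@D).as_rotvec(),4))
E
python3 -c "
from h import *
go([.543,.047,.25])"
```

```text
t 0.7 ee [ 0.2144 -0.4792  0.2563] jaw -65.89 toolx [-0.  0. -1.] q [-1.305  0.263 -0.048  1.259 -0.     1.416] F [-0.89 -0.09 -0.61] M [ 0.031 -0.052  0.017] tau6 0.0 open 1.001
shift [ 0.0063 -0.3461 -0.5148]
turn [0. 0. 0.]
```

```bash
python3 -m jog '[[[0,-0.029,-0.043,0,0,0,-1],[0,-0.029,-0.043,0,0,0,-1],[0,-0.029,-0.043,0,0,0,-1],[0,-0.029,-0.043,0,0,0,-1],[0,-0.029,-0.043,0,0,0,-1],[0,-0.029,-0.043,0,0,0,-1],[0,-0.029,-0.043,0,0,0,-1],[0,-0.029,-0.043,0,0,0,-1]]]'
python3 -c "
from h import *
go([.543,.047,.25])"
```

```text
time_s: 1.5
ee_pos: [0.4269, -0.1391, 0.2558]
eef_rot: [1.885, 1.568, -0.846]
contact_force: [0.5, -1.1, 0.2]
opening: 0.998
t 1.5 ee [ 0.4269 -0.1391  0.2558] jaw -66.47 toolx [ 0.002 -0.002 -1.   ] q [-4.960e-01  1.310e-01 -2.230e-01  1.214e+00 -1.000e-03  2.235e+00] F [ 0.5  -1.13  0.16] M [-0.067 -0.057  0.005] tau6 -2.3963 open 0.998
shift [ 0.0056 -0.1243 -0.1808]
turn [ 0.    -0.001 -0.003]
```

```bash
python3 -m jog '[[[0,-0.03,-0.044,0,0,0,-1],[0,-0.03,-0.044,0,0,0,-1],[0,-0.03,-0.044,0,0,0,-1],[0,-0.03,-0.044,0,0,0,-1],[0,0,0,0,0,0,-1]]]'
python3 - <<'E'
from h import *
go([.543,.047,.25])
im,d,P,K,T=shot("wrist");save(im,"w1.png");np.savez("w1.npz",im=im,d=d,P=P)
print(K[0,0],T)
E
```

```text
time_s: 2.0
ee_pos: [0.5339, 0.0354, 0.2559]
eef_rot: [2.269, 1.565, -0.457]
contact_force: [-1.3, -1.1, -0.8]
opening: 1.002
t 2.0 ee [0.5339 0.0354 0.2559] jaw -66.18 toolx [ 0.005 -0.002 -1.   ] q [-8.500e-02  2.770e-01 -2.900e-02  1.259e+00 -2.000e-03  2.641e+00] F [-1.31 -1.12 -0.78] M [-0.068  0.016 -0.057] tau6 1.2457 open 1.002
shift [ 0.0059 -0.007  -0.0129]
turn [ 0.     -0.0034 -0.0041]
417.3466001398349 [[ 0.40556361 -0.86985349 -0.28084347  0.60687434]
 [-0.91405338 -0.38427458 -0.12976696  0.06835912]
 [ 0.00495724  0.30933468 -0.95094031  0.37345318]
 [ 0.          0.          0.          1.        ]]
```

View pics/w1.png

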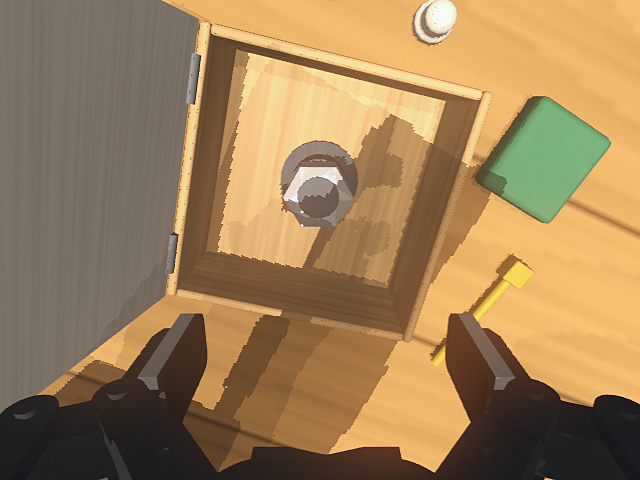

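The wrist view shows the hex cap at (318,195), well inside the niche. The flap hinge is on the left at (195,150), and the stem, cover and one plug are clear on the right.

Run:
```python
from h import *
z=np.load("w1.npz");P=z["P"];d=z["d"]
m=(d>0)&(abs(P[...,2]-.078)<.004)&(np.hypot(P[...,0]-.543,P[...,1]-.047)<.045)
X=P[m];print(len(X),X.mean(0),np.percentile(X[:,2],[5,50,95]))
pts=X[:,:2].astype(np.float32)*1000
h=cv2.convexHull(pts);print(cv2.minEnclosingCircle(pts))
h=h[:,0]
# width over angle: minimal = across flats
for c in range(1):
    A=np.radians(np.arange(0,180,1.));W=np.array([np.ptp(h@[np.cos(a),np.sin(a)]) for a in A])
    # fit 60deg periodic
    S=[W[np.arange(k,180,60)].sum() for k in range(60)];k=int(np.argmin(S));print("flat normal deg",k,"+60n",W[[k,k+60,k+120]],W.max())
    for kk in(k,k+60,k+120):
        u=np.array([np.cos(A[kk]),np.sin(A[kk])]);print("mid",kk,(h@u).min(),(h@u).max())
Y=P[(d>0)&(abs(P[...,2]-.092)<.003)&(np.hypot(P[...,0]-.543,P[...,1]-.047)<.15)]
print("rim",cv2.minAreaRect(Y[:,:2].astype(np.float32)*1000))
```

```text
3207 [0.54409134 0.04530626 0.07919798] [0.07751388 0.07919778 0.08091456]
((543.30712890625, 44.861968994140625), 25.29070472717285)
flat normal deg 24 +60n [44.42055795 44.12227966 44.24618976] 50.58101550876967
mid 24 492.4835584786111 536.9041164312737
mid 84 79.48141703382012 123.60369669584257
mid 144 -435.174305044537 -390.9281152817602
rim ((543.3047485351562, 45.69585418701172), (189.77174377441406, 191.46934509277344), 11.054931640625)
```

```bash
python3 -m jog '[[[0,-0.007,-0.0129,-0.15,0,0,-1],[0,0,0,-0.15,0,0,-1],[0,0,0,-0.15,0,0,-1],[0,0,0,-0.15,0,0,-1],[0,0,0,-0.15,0,0,-1],[0,0,0,-0.15,0,0,-1],[0,0,0,-0.15,0,0,-1],[0,0,0,-0.15,0,0,-1]]]' >/dev/null
python3 -m jog '[[[0,0,0,-0.15,0,0,-1],[0,0,0,-0.15,0,0,-1],[0,0,0,-0.15,0,0,-1],[0,0,0,-0.15,0,0,-1],[0,0,0,-0.15,0,0,-1],[0,0,0,-0.15,0,0,-1],[0,0,0,-0.15,0,0,-1],[0,0,0,-0.15,0,0,-1]]]' >/dev/null
python3 -c "
from h import *
go([.5433,.0452,.15],84)"
```

```text
t 3.65 ee [0.5353 0.0301 0.2576] jaw 71.36 toolx [ 0.002 -0.006 -1.   ] q [-0.093  0.28  -0.02   1.267 -0.006  0.232] F [ 0.1  -0.38  0.15] M [ 0.041 -0.031  0.023] tau6 3.187 open 0.998
shift [0.1075 0.0174 0.0023]
turn [-0.2207  0.0036  0.0054]
```

```bash
python3 -m jog '[[[0.025,0.006,0.001,-0.11,0.002,0.003,-1],[0.03,0.006,0.001,-0.11,0.002,0.003,-1],[0.03,0.006,0,0,0,0,-1],[0.02,0,0,0,0,0,-1],[0,0,0,0,0,0,-1]]]' >/dev/null
python3 -c "
from h import *
go([.5433,.0452,.11],84)
im,d,P,K,T=shot('wrist');save(im,'w2.png');np.savez('w2.npz',im=im,d=d,P=P)
X=P[(d>0)&(abs(P[...,2]-.078)<.004)&(np.hypot(P[...,0]-.543,P[...,1]-.046)<.032)]
h=cv2.convexHull(X[:,:2].astype(np.float32)*1000)[:,0]
print(len(X),np.percentile(X[:,2],[5,50,95]),cv2.minEnclosingCircle(h))
for k in range(14,36,2): print(k,[ (round(float((h@u).min()),1),round(float((h@u).max()),1),round(float(np.ptp(h@u)),1)) for u in [np.array([np.cos(np.radians(k+j)),np.sin(np.radians(k+j))]) for j in (0,60,120)]])
"
```

```text
t 4.15 ee [0.5399 0.0417 0.1509] jaw 84.49 toolx [ 0.003 -0.    -1.   ] q [-0.073  0.343 -0.226  0.999 -0.     0.023] F [-0.02  0.27  0.31] M [-0.056  0.046 -0.004] tau6 -0.0451 open 1.002
shift [0.0409 0.0038 0.0029]
turn [0.0085 0.0027 0.0001]
6545 [0.0775784  0.0791568  0.08084521] ((543.1754150390625, 45.06216812133789), 25.313806533813477)
14 [(514.9, 561.1, 46.3), (170.2, 215.9, 45.7), (-367.9, -321.9, 46.0)]
16 [(511.8, 557.4, 45.6), (152.6, 197.7, 45.0), (-382.2, -336.8, 45.4)]
18 [(508.1, 553.1, 45.0), (134.9, 179.2, 44.3), (-395.9, -351.2, 44.8)]
20 [(503.5, 548.4, 45.0), (116.6, 161.1, 44.5), (-409.8, -364.7, 45.1)]
22 [(497.8, 543.3, 45.5), (97.8, 142.9, 45.1), (-423.3, -377.6, 45.7)]
24 [(491.4, 537.5, 46.1), (78.8, 124.6, 45.8), (-436.3, -389.9, 46.4)]
26 [(484.5, 531.2, 46.7), (59.7, 106.2, 46.5), (-448.7, -401.7, 47.0)]
28 [(477.0, 524.3, 47.3), (40.5, 87.6, 47.1), (-460.6, -413.1, 47.5)]
30 [(468.9, 516.8, 47.8), (21.3, 69.0, 47.7), (-472.0, -423.9, 48.0)]
32 [(460.3, 508.6, 48.3), (2.0, 50.3, 48.2), (-482.7, -434.2, 48.5)]
34 [(451.0, 499.8, 48.7), (-17.2, 31.5, 48.7), (-492.9, -444.0, 48.9)]
```

View pics/w2.png

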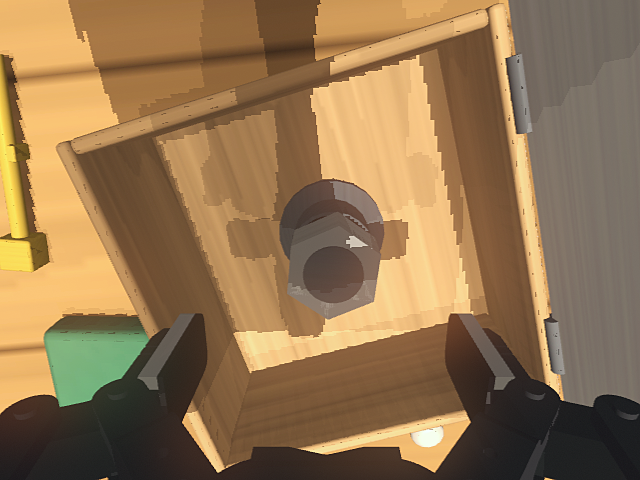

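The cap is at (333,270), centred between the jaws with free space all round. Next I descend.

```bash
python3 -m jog '[[[0.02,0.0045,0.0035,0.05,0.003,0,-1],[0.02,0,0,0.01,0,0,-1],[0,0,0,0,0,0,-1]]]' >/dev/null
python3 -c "
from h import *
go([.5433,.0452,.08],81)"
```

```text
t 4.5 ee [0.5462 0.0438 0.1158] jaw 80.75 toolx [ 0.006 -0.001 -1.   ] q [-0.069  0.379 -0.274  0.911 -0.     0.093] F [0.66 0.2  0.63] M [-0.037  0.058 -0.028] tau6 0.2168 open 0.999
shift [ 0.0358  0.0009 -0.0033]
turn [-0.0043  0.0065 -0.0003]
```

```bash
python3 -m jog '[[[0.02,0.001,-0.003,0,0.006,0,-1],[0.014,0,0,0,0,0,-1],[0,0,0,0,0,0,-1]]]' >/dev/null
python3 -c "
from h import *
go([.5433,.0452,.08],81)"
```

```text
t 4.8 ee [0.5459 0.0439 0.0865] jaw 80.73 toolx [ 0.006 -0.    -1.   ] q [-0.069  0.405 -0.322  0.837  0.     0.093] F [-0.42  0.26  0.49] M [ 0.012 -0.005 -0.001] tau6 0.0177 open 1.0
shift [ 0.0065  0.0009 -0.0028]
turn [-0.0048  0.0064 -0.0006]
```

```bash
python3 -m jog '[[[0.006,0.001,-0.003,0,0.006,0,-1],[0.001,0,-0.002,0,0.004,0,-1],[0,0,0,0,0,0,-1],[0,0,0,0,0,0,0.6],[0,0,0,0,0,0,1],[0,0,0,0,0,0,1],[0,0,0,0,0,0,1],[0,0,0,0,0,0,1]]]' >/dev/null
python3 -c "
from h import *
go([.5433,.0452,.08],81)"
```

```text
t 5.6 ee [0.5429 0.045  0.0847] jaw 80.71 toolx [ 0.002  0.    -1.   ] q [-0.067  0.405 -0.328  0.836  0.     0.095] F [ 0.01 -0.12 -1.86] M [ 0.027  0.117 -0.033] tau6 -0.0417 open 0.505
shift [0.0047 0.0003 0.0003]
turn [-0.005   0.0018 -0.0007]
```

```bash
python3 -m jog '[[[0.0002,0,0,0.12,0,0,1],[0.0002,0,0,0.12,0,0,1],[0.0002,0,0,0.12,0,0,1],[0.0002,0,0,0.12,0,0,1],[0.0002,0,0,0.12,0,0,1],[0.0002,0,0,0.12,0,0,1],[0,0,0,0.1,0,0,1],[0,0,0,0,0,0,1]]]' >/dev/null
cat > tq.py <<'E'
from h import *
M=[];F=[]
st=ctrl.observe();M.append(st["torque"]);F.append(st["contact_force"]);J=[st["tau"][5]]
for i in range(3):
    ctrl.camera("side");st=ctrl.observe();M.append(st["torque"]);F.append(st["contact_force"]);J.append(st["tau"][5])
print("Mmean",np.round(np.mean(M,0),3),"sd z",np.round(np.std(M,0)[2],3),"F",np.round(np.mean(F,0),2),"tau6",np.round(J,3))
E
python3 -c "
from h import *
go([.5433,.0452,.08])
import tq"
```

```text
t 6.4 ee [0.543  0.0451 0.0838] jaw 31.91 toolx [ 0.002  0.    -1.   ] q [-0.067  0.406 -0.329  0.834  0.     0.947] F [-0.18 -1.17 -0.14] M [-0.116  0.031 -0.034] tau6 1.7765 open 0.511
shift [0.0038 0.0003 0.    ]
turn [-0.      0.0009 -0.002 ]
Mmean [-0.078  0.006 -0.033] sd z 0.008 F [-0.03 -0.13 -0.05] tau6 [1.776 0.792 0.363 0.072]
```

```bash
cat > chk.py <<'E'
from h import *
import sys
M=[]
for i in range(4):
    ctrl.camera("side");st=ctrl.observe();M.append(st["torque"][2])
m=np.mean(M);R_=R.from_euler('xyz',st["eef_rot"]).as_matrix()
print("t",round(st["time_s"],2),"Mz",round(m,3),"tau6",round(st["tau"][5],3),"jaw",round(np.degrees(np.arctan2(R_[1,1],R_[0,1])),2),"q6",round(st["q"][5],3),"z",round(st["ee_pos"][2],4),"F",np.round(st["contact_force"],1))
sys.exit(abs(m)>0.12)
E
python3 -m jog '[[[0.0001,0,0,0.1,0,0,1],[0,0,0,0,0,0,1]]]' >/dev/null; python3 chk.py && python3 -m jog '[[[0.0001,0,0,0.1,0,0,1],[0,0,0,0,0,0,1]]]' >/dev/null && python3 chk.py && python3 -m jog '[[[0.0001,0,0,0.1,0,0,1],[0,0,0,0,0,0,1]]]' >/dev/null && python3 chk.py && python3 -m jog '[[[0.0001,0,0,0.1,0,0,1],[0,0,0,0,0,0,1]]]' >/dev/null && python3 chk.py
```

```text
t 6.95 Mz -0.032 tau6 -0.061 jaw 26.72 q6 1.038 z 0.0837 F [-0.8 -0.4 -0.4]False
```

```bash
sed -i 's/sys.exit(abs(m)>0.12)/sys.exit(int(abs(m)>0.12))/' chk.py
python3 -m jog '[[[0.0001,0,0,0.1,0,0,1],[0,0,0,0,0,0,1]]]' >/dev/null && python3 chk.py && python3 -m jog '[[[0.0001,0,0,0.1,0,0,1],[0,0,0,0,0,0,1]]]' >/dev/null && python3 chk.py && python3 -m jog '[[[0.0001,0,0,0.1,0,0,1],[0,0,0,0,0,0,1]]]' >/dev/null && python3 chk.py
```

```text
t 7.35 Mz -0.015 tau6 -0.058 jaw 21.22 q6 1.133 z 0.0836 F [0.7 0.7 0.4]
t 7.75 Mz -0.034 tau6 -0.057 jaw 15.73 q6 1.229 z 0.0835 F [ 0.1 -0.1 -0.7]
t 8.15 Mz -0.043 tau6 -0.057 jaw 10.23 q6 1.325 z 0.0834 F [ 0.4 -0.1  0.6]
```

```bash
python3 -m jog '[[[0.0001,0,0,0.1,0,0,1],[0,0,0,0,0,0,1]]]' >/dev/null && python3 chk.py && python3 -m jog '[[[0.0001,0,0,0.1,0,0,1],[0,0,0,0,0,0,1]]]' >/dev/null && python3 chk.py && python3 -m jog '[[[0.0001,0,0,0.1,0,0,1],[0,0,0,0,0,0,1]]]' >/dev/null && python3 chk.py && python3 -m jog '[[[0.0001,0,0,0.1,0,0,1],[0,0,0,0,0,0,1]]]' >/dev/null && python3 chk.py && python3 -m jog '[[[0.0001,0,0,0.1,0,0,1],[0,0,0,0,0,0,1]]]' >/dev/null && python3 chk.py
```

```text
t 8.55 Mz -0.032 tau6 -0.057 jaw 4.72 q6 1.421 z 0.0833 F [-0.7 -0.1 -0.4]
t 8.95 Mz -0.035 tau6 -0.057 jaw -0.78 q6 1.517 z 0.0832 F [ 1.4 -0.  -0.7]
t 9.35 Mz -0.048 tau6 -0.057 jaw -6.28 q6 1.613 z 0.0831 F [ 1.  -0.  -1.2]
t 9.75 Mz -0.029 tau6 -0.057 jaw -11.78 q6 1.709 z 0.083 F [-0.4  0.5 -0.7]
t 10.15 Mz -0.037 tau6 -0.057 jaw -17.28 q6 1.805 z 0.0829 F [ 0.3 -1.  -0.8]
```

```bash
python3 -m jog '[[[0.0001,0,0,0.1,0,0,1],[0,0,0,0,0,0,1]]]' >/dev/null && python3 chk.py && python3 -m jog '[[[0.0001,0,0,0.1,0,0,1],[0,0,0,0,0,0,1]]]' >/dev/null && python3 chk.py && python3 -m jog '[[[0.0001,0,0,0.1,0,0,1],[0,0,0,0,0,0,1]]]' >/dev/null && python3 chk.py && python3 -m jog '[[[0.0001,0,0,0.1,0,0,1],[0,0,0,0,0,0,1]]]' >/dev/null && python3 chk.py && python3 -m jog '[[[0.0001,0,0,0.1,0,0,1],[0,0,0,0,0,0,1]]]' >/dev/null && python3 chk.py
```

```text
t 10.55 Mz -0.029 tau6 -0.057 jaw -22.78 q6 1.901 z 0.0829 F [ 0.5 -0.5 -0.3]
t 10.95 Mz 0.012 tau6 -0.02 jaw -28.27 q6 1.997 z 0.0828 F [-0.4 -0.5  0.4]
t 11.35 Mz 0.149 tau6 0.111 jaw -33.76 q6 2.093 z 0.0828 F [ 0.1 -0.9  0. ]
```

```bash
python3 -m jog '[[[0,0,0,0.05,0,0,1],[0,0,0,0,0,0,1]]]' >/dev/null ; python3 chk.py ; python3 -m jog '[[[0,0,0,0.05,0,0,1],[0,0,0,0,0,0,1]]]' >/dev/null ; python3 chk.py
```

```text
t 11.75 Mz 0.22 tau6 0.179 jaw -36.43 q6 2.14 z 0.0828 F [0.4 0.2 0.3]
t 12.15 Mz 0.271 tau6 0.251 jaw -39.16 q6 2.187 z 0.0828 F [-0.2 -0.8  0.4]
```

The measured torque rose from -0.03 to 0.27 N m at about 1.45 N m/rad. That puts the cap about 0.19 rad past contact, so it is snug. I release it and lift.

```bash
python3 -m jog '[[[0,0,0,0,0,0,1],[0,0,0,0,0,0,0],[0,0,0,0,0,0,-1],[0,0,0,0,0,0,-1],[0,0,0,0,0,0,-1],[-0.03,0,0,0,0,0,-1],[-0.05,0,0,0,0,0,-1],[-0.05,0,0,0,0,0,-1]]]'
python3 -m jog '[[[-0.05,0,0,-0.12,0,0,0],[-0.05,0,0,-0.15,0,0,1],[-0.05,0,0,-0.15,0,0,1],[-0.02,0,0,-0.15,0,0,1],[0,0,0,-0.15,0,0,1],[0,0,0,-0.15,0,0,1],[0,0,0,0,0,0,1]]]'
python3 -c "
from h import *
go([.508,.227,.36],11)"
```

```text
time_s: 12.95
ee_pos: [0.5396, 0.0453, 0.2106]
eef_rot: [-1.048, 1.561, 2.982]
contact_force: [1.9, -0.7, -0.8]
opening: 0.998
time_s: 13.65
ee_pos: [0.5406, 0.0452, 0.39]
eef_rot: [1.806, 1.568, 0.432]
contact_force: [-0.2, -0.0, 0.8]
opening: -0.003
t 13.65 ee [0.5406 0.0452 0.39  ] jaw 11.24 toolx [ 0.002  0.001 -1.   ] q [-6.700e-02  2.960e-01  3.600e-01  1.632e+00  1.000e-03  1.307e+00] F [-0.16 -0.01  0.79] M [ 0.028 -0.    -0.001] tau6 -2.6681 open -0.003
shift [ 0.0301  0.0034 -0.1847]
turn [ 0.0042 -0.0006 -0.0024]
```

```bash
python3 -m jog '[[[0,0.001,-0.045,0,0,0,1],[0,0.001,-0.045,0,0,0,1],[0,0.001,-0.045,0,0,0,1],[0,0,-0.045,0,0,0,1],[0,0,-0.005,0,0,0,1],[0,0,0,0,0,0,1]]]'
python3 - <<'E'
from h import *
go([.508,.227,.27],11)
im,d,P,K,T=shot("scene");save(im,"s3.png")
X=P[d>0]
f=X[(X[:,2]>.115)&(X[:,1]>.1)&(X[:,1]<.22)&(X[:,0]>.4)&(X[:,0]<.68)&(X[:,2]<.25)]
c=f.mean(0);nn=np.linalg.svd(f-c,full_matrices=False)[2][2];print("flap n",nn,c,len(f))
E
```

```text
time_s: 14.25
ee_pos: [0.5077, 0.2329, 0.3879]
eef_rot: [-2.27, 1.57, 2.607]
contact_force: [0.3, 0.1, 0.5]
opening: 0.0
t 14.25 ee [0.5077 0.2329 0.3879] jaw 9.43 toolx [-0.001  0.    -1.   ] q [2.840e-01 3.290e-01 4.030e-01 1.645e+00 1.000e-03 1.690e+00] F [0.33 0.09 0.52] M [-0.015  0.008 -0.004] tau6 0.2368 open 0.0
shift [ 0.1179 -0.0006  0.0059]
turn [-0.0274 -0.0005  0.0006]
flap n [ 0.18580094 -0.96807014  0.16828019] [0.52900632 0.15585002 0.1858488 ] 8516
```

View pics/s3.png

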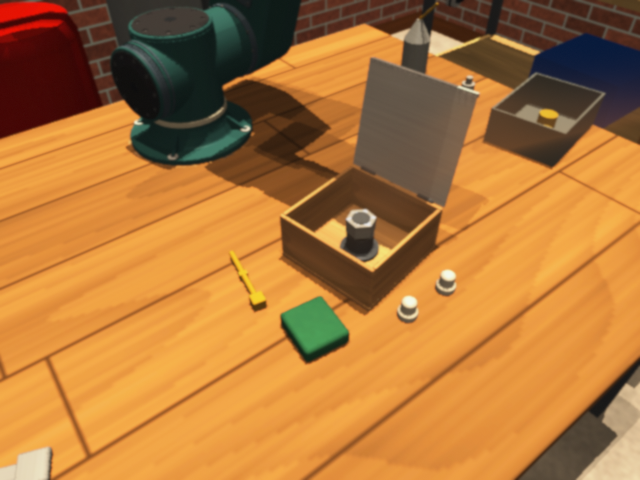

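The flap, cap and loose parts are unchanged, and the tool is behind and above the flap edge at about (420,75). Next I descend behind it.

```bash
python3 -m jog '[[[0.04,0,0,-0.027,0,0,1],[0.04,0,0,0,0,0,1],[0.033,0,0,0,0,0,1],[0,0,0,0,0,0,1]]]'
python3 -c "
from h import *
go([.508,.227,.27],11)"
```

```text
time_s: 14.7
ee_pos: [0.5094, 0.2279, 0.2721]
eef_rot: [1.686, 1.569, 0.295]
contact_force: [-0.8, -0.2, 1.1]
opening: 0.0
t 14.7 ee [0.5094 0.2279 0.2721] jaw 10.3 toolx [ 0.002  0.001 -1.   ] q [0.275 0.315 0.07  1.324 0.    1.666] F [-0.77 -0.23  1.06] M [-0.004 -0.044  0.015] tau6 -0.0364 open 0.0
shift [ 0.0021 -0.0015  0.0006]
turn [-0.0123 -0.0002 -0.002 ]
```

```bash
python3 -m jog '[[[0,0,0.025,0,0,0,1],[0,0,0.025,0,0,0,1],[0,0,0.02,0,0,0,1],[0,0,0.012,0,0,0,1],[0,0,0,0,0,0,1]]]'
cat >> h.py <<'E'
C=np.array([.5433,.0452]);ax=np.array([-.19,.982])
def nx():
    st=ctrl.observe();p=st["ee_pos"];s=.095-((p[:2]-C)@ax-.011);h=p[2]-.025-.092
    print("s",round(s,4),"h",round(h,4),"theta",round(np.arctan2(h-.003,s),3),"r",round(np.hypot(s,h),3),"lat",round((p[:2]-C)@[-.982,-.19],3))
E
python3 -c "
from h import *
go(None,11);nx()"
```

```text
time_s: 15.2
ee_pos: [0.5262, 0.1407, 0.2788]
eef_rot: [1.674, 1.564, 0.273]
contact_force: [-0.1, -0.5, -0.4]
opening: -0.0
t 15.2 ee [0.5262 0.1407 0.2788] jaw 9.7 toolx [ 0.006  0.002 -1.   ] q [1.110e-01 2.880e-01 4.700e-02 1.324e+00 1.000e-03 1.513e+00] F [-0.15 -0.48 -0.36] M [-0.045  0.002  0.008] tau6 -0.4344 open -0.0
turn [-0.0226 -0.0006 -0.0064]
s 0.009 h 0.1618 theta 1.514 r 0.162 lat -0.001
```

```bash
python3 -m jog '[[[0.006,0,0.016,-0.01,0,-0.003,1],[0.006,0,0.016,-0.01,0,-0.003,1],[0.01,0,0.018,0,0,0,1],[0.011,0,0.018,0,0,0,1],[0,0,0,0,0,0,1]]]'
python3 -c "
from h import *
go(None,11);nx()
im,d,P,K,T=shot('scene');save(im,'s4.png')"
```

```text
time_s: 15.7
ee_pos: [0.5406, 0.0734, 0.2495]
eef_rot: [1.687, 1.564, 0.304]
contact_force: [0.4, 0.9, 1.2]
opening: 0.003
t 15.7 ee [0.5406 0.0734 0.2495] jaw 10.75 toolx [ 0.006  0.002 -1.   ] q [-0.015  0.296 -0.019  1.249  0.002  1.368] F [0.44 0.87 1.22] M [-0.002  0.015 -0.016] tau6 -0.5906 open 0.003
turn [-0.0044 -0.0007 -0.0064]
s 0.0778 h 0.1325 theta 1.03 r 0.154 lat -0.003
```

View pics/s4.png

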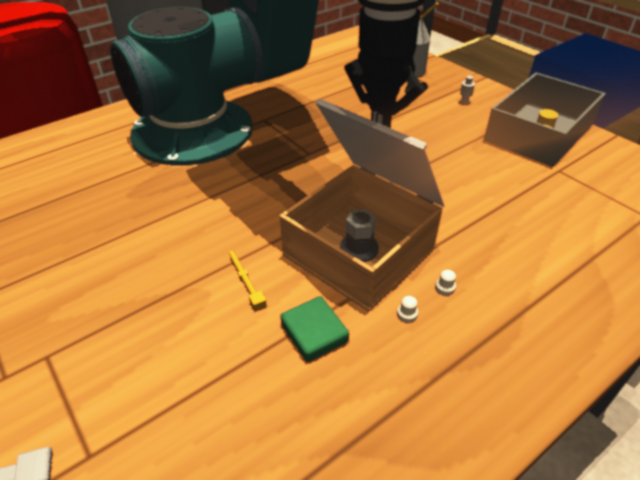

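The flap has swung in to about 1.0 rad, pushed by the closed fingers at (385,115). I continue along the arc.

```bash
python3 -m jog '[[[0.011,0,0.015,0,0,-0.003,1],[0.011,0,0.015,0,0,-0.003,1],[0.012,0,0.01,0,0,0,1],[0.012,0,0.01,0,0,0,1],[0.02,0,0.012,0,0,0,1],[0.015,0,0.006,0,0,0,1],[0,0,0,0,0,0,1]]]'
python3 -c "
from h import *
go(None,11);nx()"
```

```text
time_s: 16.45
ee_pos: [0.5553, 0.0044, 0.1658]
eef_rot: [1.936, 1.568, 0.555]
contact_force: [0.2, 0.1, -0.5]
opening: 0.0
t 16.45 ee [0.5553 0.0044 0.1658] jaw 10.85 toolx [ 0.002  0.002 -1.   ] q [-0.14   0.355 -0.164  1.05   0.002  1.242] F [ 0.18  0.11 -0.51] M [ 0.056  0.033 -0.001] tau6 -0.1861 open 0.0
turn [-0.0025 -0.001  -0.0027]
s 0.1484 h 0.0488 theta 0.3 r 0.156 lat -0.004
```

```bash
python3 -m jog '[[[0.015,0,0.003,0,0,0,1],[0.015,0,0,0,0,0,1],[0.008,0,0,0,0,0,1],[0.004,0,0,0,0,0,1]]]'
python3 -c "
from h import *
go(None,11);nx()"
```

```text
time_s: 16.85
ee_pos: [0.5571, 0.0008, 0.1244]
eef_rot: [1.566, 1.566, 0.184]
contact_force: [-0.1, -0.3, 0.3]
opening: 0.002
t 16.85 ee [0.5571 0.0008 0.1244] jaw 10.83 toolx [ 0.005  0.001 -1.   ] q [-0.146  0.387 -0.235  0.945  0.002  1.236] F [-0.14 -0.31  0.34] M [-0.097  0.026 -0.048] tau6 -0.0055 open 0.002
turn [-0.0029  0.     -0.0046]
s 0.1523 h 0.0074 theta 0.029 r 0.152 lat -0.005
```

```bash
python3 -m jog '[[[0.003,0,0,0,0,0,1],[0.003,0,0,0,0,0,1],[0,0,0,0,0,0,1]]]'
python3 -m jog '[[[0.002,0,0,0,0,0,1],[0,0,0,0,0,0,1]]]'
python3 -c "
from h import *
go(None,11);nx()"
```

```text
time_s: 17.15
ee_pos: [0.5577, 0.0009, 0.1209]
eef_rot: [1.408, 1.564, 0.027]
contact_force: [1.1, 0.0, -0.0]
opening: -0.002
time_s: 17.35
ee_pos: [0.5584, 0.001, 0.1209]
eef_rot: [1.35, 1.561, -0.031]
contact_force: [0.1, 0.6, 0.5]
opening: 0.001
t 17.35 ee [0.5584 0.001  0.1209] jaw 10.88 toolx [ 0.01 -0.   -1.  ] q [-1.450e-01  3.880e-01 -2.430e-01  9.300e-01  1.000e-03  1.236e+00] F [0.07 0.62 0.51] M [-0.075  0.021  0.034] tau6 -0.0003 open 0.001
turn [-0.002   0.0022 -0.0099]
s 0.1523 h 0.0039 theta 0.006 r 0.152 lat -0.006
```

```bash
python3 -m jog '[[[0.004,0,0,0,0,-0.008,1],[0.004,0,0,0,0,0,1]]]'
python3 - <<'E'
from h import *
nx()
im,d,P,K,T=shot("side");save(im,"d5.png")
X=P[d>0];q=(X[:,:2]-C)@ax;l=(X[:,:2]-C)@[-.982,-.19]
for lo in(-.09,-.06,-.03,0,.03,.06):
    m=(abs(X[:,2]-.1)<.04)&(q>lo)&(q<lo+.03)&(abs(l)>.04)&(abs(l)<.09);print(lo,m.sum(),np.round(np.percentile(X[m,2],[10,50,90]),4))
E
```

```text
time_s: 17.55
ee_pos: [0.5593, 0.0012, 0.1194]
eef_rot: [1.03, 1.562, -0.35]
contact_force: [-33.9, 2.2, 85.4]
opening: -0.002
s 0.1523 h 0.0024 theta -0.004 r 0.152 lat -0.007
-0.09 790 [0.0924 0.0938 0.0995]
-0.06 1191 [0.0924 0.0937 0.0949]
-0.03 1257 [0.0925 0.0939 0.0951]
0 1348 [0.0927 0.094  0.0952]
0.03 1432 [0.0928 0.0941 0.0954]
0.06 1520 [0.093  0.0943 0.0956]
```

View pics/d5.png

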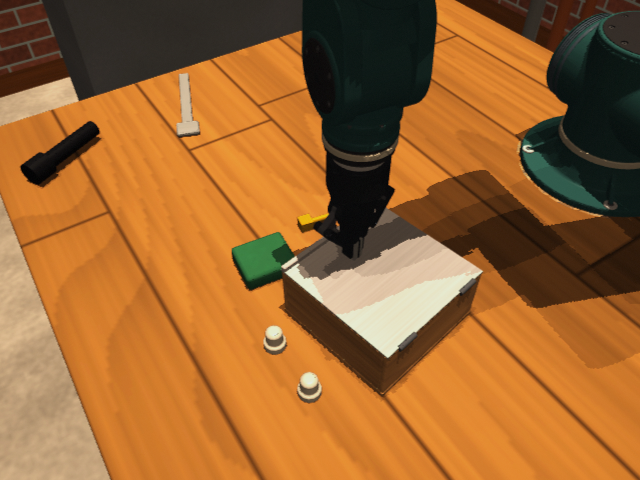

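The flap is shut, with its top level at 0.094 m and the fingers resting at (352,250). The press force spiked to about 90 N (limit 120 N), so I back off straight up.

```bash
python3 -m jog '[[[-0.01,0,0,0,0,0,1],[-0.03,0,0,0,0,0,1],[-0.05,0,0,0,0,0,1],[-0.05,0,0,0,0,0,1],[-0.03,0,0,0,0,0,1],[0,0,0,0,0,0,1],[0,0,0,0,0,0,1]]]'
python3 - <<'E'
from h import *
go()
for n in("side","scene"):
    im,d,P,K,T=shot(n)
    X=P[d>0];q=(X[:,:2]-C)@ax;l=(X[:,:2]-C)@[-.982,-.19]
    m=(abs(X[:,2]-.095)<.03)&(abs(q)<.08)&(abs(l)<.08);A=np.c_[q[m],l[m],np.ones(m.sum())]
    print(n,"slope",np.linalg.lstsq(A,X[m,2],rcond=None)[0])
    for t in("stem","cover","plug0"):
        for r in ctrl.outline_of(n,t)[:2]:
            k=r["pixels"]&(d>0)
            print(n,t,round(r["p"],2),r["location"],np.round(np.median(P[k],0),3))
E
```

```text
time_s: 18.3
ee_pos: [0.557, 0.0025, 0.2983]
eef_rot: [1.074, 1.558, -0.306]
contact_force: [-0.0, -0.6, -0.9]
opening: 0.002
t 18.3 ee [0.557  0.0025 0.2983] jaw 10.97 toolx [ 0.012 -0.004 -1.   ] q [-0.141  0.303  0.122  1.378 -0.002  1.238] F [-0.   -0.64 -0.91] M [-0.002  0.055  0.031] tau6 0.0 open 0.002
turn [-0.      0.0059 -0.0109]
side slope [0.00225977 0.00137093 0.09416965]
side stem 0.81 [323.7, 214.5] [ 0.501 -0.147  0.012]
side cover 0.78 [265.8, 258.6] [ 0.641 -0.113  0.026]
side plug0 0.68 [311.3, 387.8] [0.695 0.108 0.023]
side plug0 0.62 [274.6, 339.2] [0.696 0.022 0.021]
scene slope [ 0.00122494 -0.00029378  0.09561247]
scene stem 0.68 [248.9, 285.3] [ 0.509 -0.153  0.014]
scene cover 0.77 [315.8, 326.5] [ 0.646 -0.127  0.027]
scene cover 0.31 [247.6, 287.3] [ 0.508 -0.153  0.014]
scene plug0 0.85 [448.5, 282.7] [0.699 0.092 0.019]
scene plug0 0.75 [405.8, 310.9] [0.701 0.006 0.02 ]
```

The flap's slope is 0.002 rad, so it is shut. The loose parts are where they started and the robot touches nothing.

```bash
python3 -c "
from rig import ctrl
print(ctrl.sign_off(), ctrl.observe()['time_s'])"
```

```text
the job is handed in; nothing more can be done
the job is handed in; nothing more can be done
```

I screwed the cap down snug, swung the flap shut and handed the job in after about 18.5 s of robot time. The hand-in gave no verdict.

- **Cap:** I turned it about 2.1 rad clockwise with the flap open. Running torque read about 0.04 N m in magnitude. It then climbed at about 1.45 N m/rad to 0.27 N m, roughly 0.19 rad past first contact (snug is 0.13 to 0.28). I held it there over 0.2 s before letting go. I could not check how the cap sat after release, because the squeeze cannot be seen.
- **Torque reading:** 0.27 N m is the low edge of the snug range. The sensor seemed to read 0.04 to 0.08 low, so I relied on the angle past contact as well.
- **Flap:** The closed fingers pushed it shut from behind. The last checks showed it tilted about 0.002 rad, with its top at 94 to 96 mm. My final downward press was harder than intended: it spiked to about 92 N on the fingertips, under the 120 N wrist limit, and I backed off straight away.
- **Other parts:** The cover and plugs measured within about 2 mm of their starting positions. The stem matched within 2 mm in the side camera but read about 12 mm different in the scene camera. I put that down to a different outline, as nothing came near it.
- **At hand-in:** The robot was clear of everything and measured no contact force.

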